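# Unpin the tackle chest and open its lid

### The job

Release the retaining pin from the hasp of the wooden tackle chest: it has to be turned clockwise, by an amount you must feel for, before it will pull straight out. Lay the pin gently in the open tray, then raise the chest's lid until it stands wide open by itself, at least 60 degrees. Let go of everything and leave the other things on the table where they are.

Things in the scene. Friction and masses are not known exactly. Their poses are not given: they have to be found in the camera images.
- chest: Wooden tackle chest fixed to the table, 160 mm deep (x), 240 mm wide (y), 110 mm high, 120 mm with its lid shut. Origin: centre of its underside; z up, -x is its front, which carries the hasp and faces to the robot's right, turned 10 to 42 degrees away from the robot. The hasp housing sticks out of the front to about 145 mm ahead of the origin, 68 mm wide.
- hasp (a point): Centre of the sloping steel hasp face, at (-112, 0, 75) mm in the chest's frame, axes as the chest's. The face's normal leans 35 degrees from vertical to the chest's front: (-0.574, 0, 0.819). The hasp strap belongs to the lid; the seated pin goes through its 43 mm window and bars the lid.
- pin: Loose steel retaining pin, 66 mm long, 0.10 to 0.20 kg, seated in the hasp. Origin: centre of the underside of its round flange (54 mm across, 4 mm thick), which rests at the hasp point on the hasp face inside a square rim 4 mm high. Own +z runs along the pin towards its grip: seated, it leans 35 degrees from vertical to the chest's front.
- pin_grip (a point): Middle of the pin's grip, 24 mm along the pin's own z: a flat steel plate from z = 4 to 44 mm, 50 mm wide along the pin's x, 14 mm thick along the pin's y. The pin's axes. Pinch its flat sides, along the pin's axis, and turn clockwise as seen looking down on the grip (negative about own z).
- pin_key (a point): Foot of the 10 mm shaft, 22 mm below the flange; cross-key 34 mm long along the pin's x, 8 mm thick, z = -22 to -14 mm. A slotted plate hidden by the flange holds it: pulled at a wrong angle the pin stops after about 2 mm. Turned 20 to 80 degrees clockwise (differs each time, it passes within about 12 degrees either way) it pulls straight out along its axis, clear after 25 mm.
- lid (a joint): Lid angle in rad: 0 shut, grows as the front edge rises, to 1.8. Friction in the hinge (about 0.65 N m) holds it at any angle; raising it by the bar takes about 6 to 9 N.
- lid_hinge (a point): Middle of the lid's hinge line, at (80, 0, 110) mm in the chest's frame; the line runs along the chest's y, and the point's axes are the chest's.
- lid_bar (a point): Middle of the round steel bar handle on the lid: bar 12 mm thick, 110 mm long along the chest's y, with its axis 40 mm above the lid's top; with the lid shut it lies 128 mm in front of and 50 mm above the hinge line. Axes fixed to the lid. A bar held between two fingers can turn between them.
- tray: Loose open black tray for the pin, 160 (x) by 140 (y) by 35 mm high, walls and floor 5 mm. Origin: centre of its underside. It stands left or right of the chest.
- flybox: Bystander: clear shut compartment box, 160 by 120 by 30 mm, on the other side from the tray. Origin: centre of its underside.
- varnish: Bystander: small standing bottle, 40 mm diameter, 85 mm high. Origin: centre of its underside.
- torch: Bystander: black torch standing on its head, 38 mm diameter, 110 mm high. Origin: centre of its underside.
Things that resemble listed ones, but are neither listed nor needed, are in the scene too. Leave any red or yellow look-alike of the pin alone.

How it is judged (in metres and radians):
On the way, in this order (a step that is already met when the one before it is completed fails the run):
1. the pin is drawn clear of the hasp with the lid still down (distance between pin and hasp above 0.04 m and value of joint lid below 0.15 rad), for 0.1 s.
2. the pin lies in the tray, let go (x of pin in the frame of tray between -0.08 and 0.08 m and y of pin in the frame of tray between -0.07 and 0.07 m and z of pin in the frame of tray below 0.06 m and contact force between pin and the fingers below 0.1 N and value of joint lid below 0.4 rad), for 0.2 s.
3. the lid stands open (value of joint lid above 1.03 rad), for 0.2 s.
At the end, for the whole second after the job is handed in: The lid stands still at 1.03 rad (59 degrees) or more, and the pin is at rest inside the tray's outline (its flange centre within 80 by 70 mm of the tray's centre and less than 60 mm above its underside), with the tray within 40 mm of where it stood (value of joint lid above 1.03 rad and velocity of joint lid between -0.05 and 0.05 rad/s and x of pin in the frame of tray between -0.08 and 0.08 m and y of pin in the frame of tray between -0.07 and 0.07 m and z of pin in the frame of tray below 0.06 m and linear speed of pin below 0.03 m/s and distance of tray from where it was at the start of the episode below 0.04 m); the robot touches nothing.
It fails at once if the pin is dropped or thrown (moves faster than 0.9 m/s out of the fingers) (linear speed of pin above 0.9 m/s and contact force between pin and the fingers below 0.1 N).
It fails at once if a bystander is moved by more than 30 mm or tipped over (distance of any of flybox, varnish, torch from where it was at the start of the episode above 0.03 m or angle between any of varnish, torch's own z axis and vertical above 0.5 rad).
It also fails if it takes over 61 s, if anything falls off the work surface, if the arm or the gripper's body presses on something with over 40 N, if the wrist force passes 120 N, or if a joint passes its speed limit or range.

### The arm

A 6-joint arm with a two-finger parallel gripper is mounted at the origin on the work surface. World frame = base frame: x ahead of the robot, y to its left, z up, the work surface at z = 0. Lengths are in mm, angles in degrees, forces in N, time in s.
With the tool pointing down it reaches from about 350 to 850 mm from the base axis. Payload 8.1 kg.
Tool frame: the origin (TCP) lies midway between the tips of the shut fingers; the grasp point (between the pads) lies 19 mm behind it; z points along the fingers, y is the line along which they close (so a half turn about z gives the same grasp; the last joint's range is limited). The gripper opens to 85 mm and grips with 20 to 120 N. Pads are 22 mm wide; open, the fingers measure 114 mm over their backs; the gripper's body (76 mm by 85 mm) begins 54 mm behind the grasp point. The pads swing forward as they close: fully open they stand 13 mm farther back than shut.
Start: joints at [-69.007, 7.471, 85.268, -0, 87.261, -4.893], TCP at [261.971, -539.793, 231.292] pointing down, gripper open.
Joint ranges: [-169.43, 169.43], [-51.17, 129.36], [1.28, 143.12], [-76.62, 256.62], [0, 156.53], [-152.29, 152.29]. Speed limits (degrees/s): [136.94, 136.94, 159.86, 180, 180, 180].

### API

Orientations are given as [roll, pitch, yaw] about the fixed x, y, z axes, in that order (R = Rz(yaw) Ry(pitch) Rx(roll)).
In Python, from bench import sense, snapshot, order, finder gives the robot as it stands.
- The arm moves only by the tool send_rows, never from a script. Its argument "steps" is a list of rows, each a list of 2 entries, a list of its own where there are three numbers: the shift along the world's x, y, z in units of 30 mm (1.0 is 30 mm), then the turn, a rotation vector about the world's x, y, z in rad. In form: [[[dx, dy, dz], [wx, wy, wz]], ...]. A call has 1 to 10 rows; each row is the pose to reach, as a shift and turn from the pose commanded when the call began; what a row does not reach only later rows make up. A row lasts 1/8 s, in which the tool goes at most 62.5 mm and 10.7 degrees, less where a joint would pass 70% of its speed; a pose out of reach is approached as far as the arm can. A call with a gripper value outside its range is refused whole. "fingers" is the closure, from 0 (fully open) to 1 (shut), set as the call begins (left out, the last holds). The fingers move at their own pace and stop on an object; "squeeze" is the grip in N (left out, the last holds). Time passes only in rows, so rows that repeat a pose let the fingers close. It gives the time, the measured TCP pose, the force, the opening and the grip force at its end, in the units of the state.
- sense(): the state, without advancing time (a new reading comes with each control period).
- snapshot(name): name is "scene" or "side" or "wrist"; returns a dict with "img" (400x640x3 uint8, red, green, blue), "K" (3x3 intrinsics, pixels), "pose" (4x4, takes a point from camera to world coordinates). Camera axes: x right, y up, looking along -z (the intrinsics and any distortion apply to the point x, -y, -z); pixel columns grow to the right and rows downward; lengths in mm; the calibration is good to about 2 mm. The wrist camera is an equidistant fisheye: a pixel r from the principal point sees the ray r / f radians off the axis. A picture is of the moment at which its call begins. There is no depth.
- order.hand_in(): hands the job in; it is judged then, once.
Trained networks look in the newest picture that a camera, given by its name, has taken for a name from the list of things; names that differ only in an ending like _2 or _b are one class to them, and where a whole thing is asked for, a point or a joint stands for the part that bears it (a point fixed in the world has none). Each returns a list of dicts, best first, with "confidence" (0 to 1); they miss things now and then, are a little off and sometimes report something else, mostly with a low value. They report only what shows in the picture. A call takes as long as a camera call. They do not tell look-alikes from the thing itself.
- finder.find_in(label, camera): "box" ([left, top, width, height] as shares, 0 to 1, of the picture: columns of its width, rows of its height, round what is visible of it).
- finder.trace(label, camera): "mask" (400x640 bool, what is visible of it) and "box" ([left, top, width, height] as shares, 0 to 1, of the picture: columns of its width, rows of its height, round what is visible of it).
- finder.pinpoint(label, camera): "at" ([column, row] as shares, 0 to 1, of the picture: columns of its width, rows of its height: a listed point, or the origin of a listed thing).
The state is a dict: "time": time; "joint_pos": joint angles; "qd": joint speeds; "joint_efforts": joint torques, N m; "tool_pos": TCP position; "tcp_rot": TCP orientation; "ft_force": force on the tool from outside, world axes, zero at the start; "wrist_torque": the same for the moment, N m; "finger_gap": finger opening in mm; "grip_force": force on a finger pad.
Only numpy, scipy, OpenCV 4.12 (cv2) and the standard library are available. Lean on these libraries where they do the work, as an engineer would, in place of code of your own. Each camera call takes 0.05 s, during which the arm holds its last target. There are 200 camera calls.

## Working session

There is one attempt and no reset: what is moved stays moved. The work goes in short steps, Python scripts to look and compute and a tool call to move; the robot and the scene stay as the last step left them, time stands still between calls to the robot, and variables do not carry over. Pictures are saved under pics/ and viewed, at most 10 in all, crops included, and the job is handed in when it is done.

Besides the shell and the picture viewer there is one more tool, called after "Call:" as a command line: name --argument value ..., lists and objects as JSON in quotes. send_rows: Moves the arm, as the interface text tells. Its arguments: {"type":"object","properties":{"steps":{"type":"array"},"fingers":{"type":"number"},"squeeze":{"type":"number"}},"required":["steps"]}

```bash
mkdir -p pics; cat > h.py <<'E'
import numpy as np, cv2
from bench import sense, snapshot, order, finder
from scipy.spatial.transform import Rotation as R
def save(n,img): cv2.imwrite('pics/'+n,img[:,:,::-1])
E
python3 - <<'E'
from h import *
s=sense(); print(s)
ims=[]
for c in ['scene','side']:
    d=snapshot(c); ims.append(d['img']); np.savez(c+'.npz',**d); print(c,d['K'].tolist(),d['pose'].round(3).tolist())
    save(c+'0.png',d['img'])
    for l in ['hasp','pin','pin_grip','pin_key','lid_hinge','lid_bar','tray','chest','flybox','varnish','torch']:
        try: print(l,[( (np.array(q['at'])*[640,400]).round(1).tolist(),round(q['confidence'],2)) for q in finder.pinpoint(l,c)][:4])
        except Exception as e: print(l,e)
E
```

```text
{'time': 0.0, 'joint_pos': array([-6.90067445e+01,  7.51527714e+00,  8.53297465e+01,  6.58275889e-04,
        8.72616433e+01, -4.89176857e+00]), 'qd': array([-0.03720417,  0.0261614 ,  0.07031727, -0.01794713, -0.06002834,
        0.0013606 ]), 'joint_efforts': array([ 1.28803309e-03, -5.69404364e+01, -5.00545156e+01, -4.84017050e-05,
        1.48191716e-02,  3.19157232e-05]), 'tool_pos': array([ 261.77717722, -539.26744193,  230.23819496]), 'tcp_rot': array([-1.79893778e+02, -9.75095396e-03,  2.58849830e+01]), 'ft_force': array([-0.74704725, -0.20618517, -0.0879923 ]), 'wrist_torque': array([-0.05425931,  0.02472381, -0.02623066]), 'grip_force': 0.0, 'finger_gap': 85.17547203312587}
scene [[442.3966216170268, 0.0, 321.69381114787], [0.0, 442.3966216170268, 195.4557491905453], [0.0, 0.0, 1.0]] [[-0.547, -0.72, 0.427, 1060.049], [0.837, -0.473, 0.274, 314.217], [0.005, 0.507, 0.862, 1104.842], [0.0, 0.0, 0.0, 1.0]]
hasp [([292.0, 208.1], 0.8)]
pin [([289.6, 208.2], 0.9), ([254.5, 197.0], 0.83), ([238.8, 233.6], 0.81), ([280.3, 172.1], 0.73)]
pin_grip [([247.8, 195.6], 0.87), ([286.3, 
[... 542 characters left out ...]
 [-0.184, -0.744, 0.642, 724.2], [-0.009, 0.654, 0.756, 977.207], [0.0, 0.0, 0.0, 1.0]]
hasp [([385.2, 159.4], 0.41)]
pin [([316.3, 180.2], 0.76), ([355.5, 185.4], 0.61), ([270.7, 182.9], 0.59), ([314.4, 201.8], 0.45)]
pin_grip [([318.2, 174.6], 0.81), ([278.0, 181.8], 0.66), ([305.5, 192.0], 0.63), ([361.5, 194.3], 0.46)]
pin_key [([266.8, 182.8], 0.77), ([344.3, 177.2], 0.75), ([317.4, 180.2], 0.68)]
lid_hinge [([324.8, 248.5], 0.55)]
lid_bar [([318.2, 196.2], 0.58)]
tray [([385.6, 155.9], 0.85), ([327.9, 249.6], 0.4), ([312.5, 145.5], 0.3)]
chest [([323.8, 248.9], 0.71)]
flybox [([358.1, 360.2], 0.96), ([310.4, 187.8], 0.35)]
varnish [([314.6, 145.3], 0.56)]
torch [([243.0, 352.8], 0.74)]
```

View pics/scene0.png

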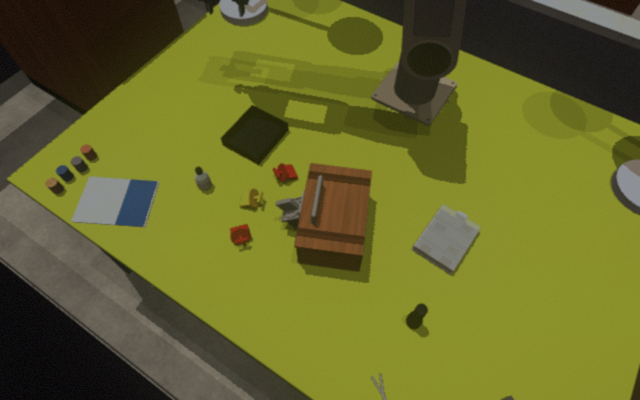

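View pics/side0.png

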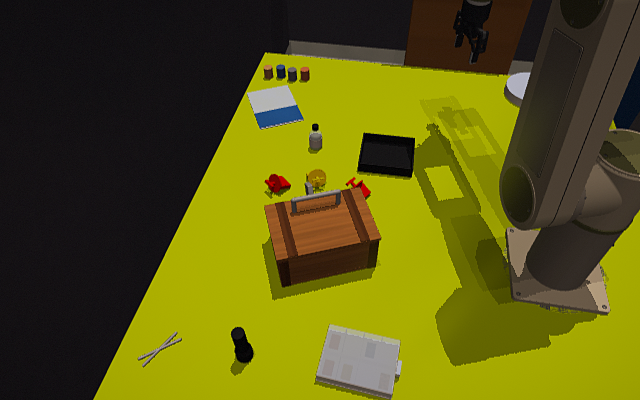

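The scene picture shows the chest at about (335,215) with the grey steel pin in its hasp at (290,207). The look-alikes are two red ones at (285,172) and (240,234) and a yellow one at (253,197). The tray is at (256,135), the varnish at (203,178), the flybox at (446,240) and the torch at (416,318). The grey one fits because it is steel and sits on the hasp, so I'll fit the chest pose and confirm it in a crop.

```bash
cat >> h.py <<'E'
def proj(d,P):
    M=np.linalg.inv(d['pose']); p=np.atleast_2d(P)@M[:3,:3].T+M[:3,3]; p=p*[1,-1,-1]
    q=p@d['K'].T; return q[:,:2]/q[:,2:]
def chestT(x,y,yaw): 
    T=np.eye(4); T[:3,:3]=R.from_euler('z',yaw).as_matrix(); T[:3,3]=[x,y,0]; return T
def ap(T,P): return np.atleast_2d(P)@T[:3,:3].T+T[:3,3]
def unproj(d,px,z):
    r=np.linalg.inv(d['K'])@[px[0],px[1],1]; r=d['pose'][:3,:3]@(r*[1,-1,-1]); o=d['pose'][:3,3]; return o+r*(z-o[2])/r[2]
E
python3 - <<'E'
from h import *
from scipy.optimize import least_squares
D={c:dict(np.load(c+'.npz')) for c in ['scene','side']}
pts={'hasp':[-112,0,75],'hinge':[80,0,110],'bar':[-48,0,160],'chest':[0,0,0]}
obs=[('scene','hasp',[291,208.1]),('scene','hinge',[364.7,211.5]),('scene','bar',[317.8,195.1]),('scene','chest',[331.8,226]),('side','bar',[318.2,196.2])]
f=lambda v:np.concatenate([proj(D[c],ap(chestT(*v),pts[n]))[0]-o for c,n,o in obs])
best=min((least_squares(f,[550,0,a],loss='soft_l1',x_scale=[100,100,1]) for a in np.linspace(-3,3,9)),key=lambda r:r.cost)
print(best.x[:2],np.degrees(best.x[2]),best.fun.round(1))
# refine: mask silhouette of chest fit by IoU
masks={}
def hull(d,v):
    P=[[x,y,z] for x in(-80,80) for y in(-120,120) for z in(0,120)]
    m=np.zeros((400,640),np.uint8); cv2.fillConvexPoly(m,cv2.convexHull(proj(d,ap(chestT(*v),P)).astype(np.float32)).round().astype(int),1); return m>0
T=chestT(*best.x)
for c in D:
    snapshot(c); t=finder.trace('chest',c); m=t[0]['mask']; masks[c]=m; print(c,t[0]['confidence'],m.sum(),(m&hull(D[c],best.x)).sum()/(m|hull(D[c],best.x)).sum())
def iou(v):
    v=[v[0]*100,v[1]*100,v[2]]; return -sum((masks[c]&hull(D[c],v)).sum()/(masks[c]|hull(D[c],v)).sum() for c in D)
from scipy.optimize import minimize
x0=[best.x[0]/100,best.x[1]/100,best.x[2]]
r=minimize(iou,x0,method='Nelder-Mead',options=dict(initial_simplex=[x0,[x0[0]+.2,x0[1],x0[2]],[x0[0],x0[1]+.2,x0[2]],[x0[0],x0[1],x0[2]+.1]]))
print('iou',r.x,np.degrees(r.x[2]),r.fun)
v=[r.x[0]*100,r.x[1]*100,r.x[2]]
outs=[]
for c,(u0,v0) in {'scene':(220,110),'side':(240,110)}.items():
    im=D[c]['img'].copy(); im=im[v0:v0+190,u0:u0+190]; im=cv2.resize(im,None,fx=2.1,fy=3,interpolation=cv2.INTER_CUBIC) if 0 else cv2.resize(im,(400,400),interpolation=cv2.INTER_CUBIC)
    s=400/190
    im=np.ascontiguousarray(np.clip(im.astype(float)*1.5,0,255).astype(np.uint8))
    for P,col in [([-112,0,75],(0,255,0)),([-48,0,160],(0,255,255)),([-48,55,160],(0,255,255)),([-48,-55,160],(0,255,255))]+[([a,b,120],(255,0,255)) for a in(-80,80) for b in(-120,120)]+[([a,b,0],(255,255,255)) for a in(-80,80) for b in(-120,120)]:
        p=(proj(D[c],ap(chestT(*v),P))[0]-[u0,v0])*s; cv2.circle(im,tuple(p.round().astype(int).tolist()),2,col,-1)
    outs.append(im)
save('fit.png',np.hstack(outs))
for l in ['tray','varnish','flybox','torch']:
    h=0
    for c in D:
        t=finder.find_in(l,c)
        print(l,c,[(unproj(D[c],[(q['box'][0]+q['box'][2]/2)*640,(q['box'][1]+q['box'][3]/2)*400],{'tray':18,'varnish':42,'flybox':15,'torch':55}[l]).round(0).tolist(),round(q['confidence'],2)) for q in t[:2]])
E
```

```text
[578.52234104  44.17236092] -245.60537168926328 [ 1.1 -0.4  0.5 -0.2 -2.1 -0.4  1.3  0.2 -2.4 -1.5]
scene 0.94 6937 0.929002586950273
side 0.9 8625 0.9589262987388638
iou [ 5.79030841  0.43844897 -4.27748982] -245.08211352289644 -1.90873742887088
tray scene [([458.0, -330.0, 18.0], 0.73)]
tray side [([452.0, -304.0, 18.0], 0.82)]
varnish scene [([676.0, -333.0, 42.0], 0.58)]
varnish side [([674.0, -347.0, 42.0], 0.61)]
flybox scene [([447.0, 329.0, 15.0], 0.88)]
flybox side [([441.0, 323.0, 15.0], 0.81)]
torch scene [([696.0, 352.0, 55.0], 0.83), ([677.0, -327.0, 55.0], 0.29)]
torch side [([693.0, 353.0, 55.0], 0.77), ([581.0, 10.0, 55.0], 0.71)]
```

View pics/fit.png

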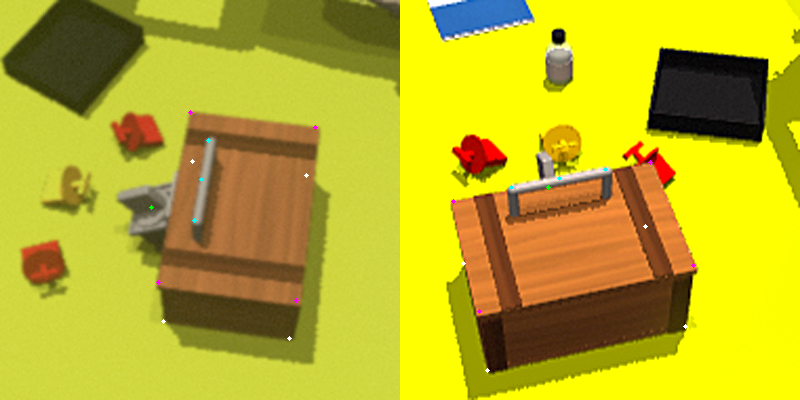

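The fit overlays well: chest at (579,44), yaw 115°, so the hasp is near (626,-58,75). In the crop the grey grip at (150,200) is the one on the hasp, and the other three lie on the table. I'll move to a viewpoint along the pin's axis.

Call:
send_rows --steps '[[[1.5,1.4,0.3],[0.06,0.03,0]],[[3,2.8,0.5],[0.12,0.06,0]],[[4.5,4.2,0.5],[0.18,0.09,0]],[[6,5.6,0.5],[0.24,0.11,0]],[[7.5,7,0.5],[0.3,0.14,0]],[[9,8.4,0.5],[0.36,0.17,0]],[[10.5,9.8,0.5],[0.42,0.2,0]],[[12,11.4,0.3],[0.5,0.23,0]],[[13.6,12.9,0],[0.554,0.257,0]],[[13.6,12.9,0],[0.554,0.257,0]]]' --fingers 0.3 --squeeze 60

```text
time: 3.05
tool_pos: [670.9, -148.7, 225.3]
tcp_rot: [-144.6, -0.3, 25.9]
ft_force: [-0.3, -0.1, -1.2]
finger_gap: 60.2
grip_force: 0.0
```

```bash
cat >> h.py <<'E'
def fproj(d,P):
    M=np.linalg.inv(d['pose']); p=(np.atleast_2d(P)@M[:3,:3].T+M[:3,3])*[1,-1,-1]
    th=np.arctan2(np.hypot(p[:,0],p[:,1]),p[:,2]); ph=np.arctan2(p[:,1],p[:,0])
    return np.c_[d['K'][0,0]*th*np.cos(ph)+d['K'][0,2],d['K'][1,1]*th*np.sin(ph)+d['K'][1,2]]
V=[579,43.8,-4.2775]
def pinT(ang,v=V):
    T=np.eye(4); T[:3,:3]=R.from_euler('y',-35,degrees=True).as_matrix()@R.from_euler('z',ang,degrees=True).as_matrix(); T[:3,3]=[-112,0,75]; return chestT(*v)@T
E
python3 - <<'E'
from h import *
s=sense(); print(s['time'],s['tool_pos'].round(1),s['tcp_rot'].round(1),s['joint_pos'].round(1),s['finger_gap'])
d=snapshot('wrist'); np.savez('w1.npz',**d); print(d['K'].round(1).tolist(),d['pose'].round(3).tolist())
for l in ['hasp','pin','pin_grip','lid_bar']: print(l,[((np.array(q['at'])*[640,400]).round(1).tolist(),round(q['confidence'],2)) for q in finder.pinpoint(l,'wrist')][:3])
print(fproj(d,ap(pinT(0),[[0,0,0],[0,0,24]])).round(1), fproj(d,ap(chestT(*V),[[-48,0,160]])).round(1))
c=fproj(d,ap(pinT(0),[0,0,24]))[0].astype(int); a=max(c[0]-100,0); b=max(c[1]-75,0); save('w1.png',cv2.resize(d['img'][b:b+150,a:a+200],(800,600),interpolation=cv2.INTER_CUBIC)); print(a,b)
E
```

```text
3.05 [ 670.9 -148.7  225.3] [-144.6   -0.3   25.9] [-27.5  48.7  39.   23.7 119.7  43.2] 60.24099348316317
[[309.7, 0.0, 319.9], [0.0, 309.7, 206.6], [0.0, 0.0, 1.0]] [[0.359, 0.804, 0.474, 764.161], [-0.731, 0.558, -0.393, -194.643], [-0.58, -0.205, 0.788, 341.96], [0.0, 0.0, 0.0, 1.0]]
hasp []
pin [([463.2, 122.2], 0.92), ([382.2, 296.6], 0.79), ([438.5, 236.8], 0.73)]
pin_grip [([456.7, 242.2], 0.95), ([467.5, 144.5], 0.72), ([373.1, 299.7], 0.62)]
lid_bar [([220.5, 191.3], 0.58)]
[[324.8 187.7]
 [325.  192.7]] [[223.3 193.2]]
225 117
```

View pics/w1.png

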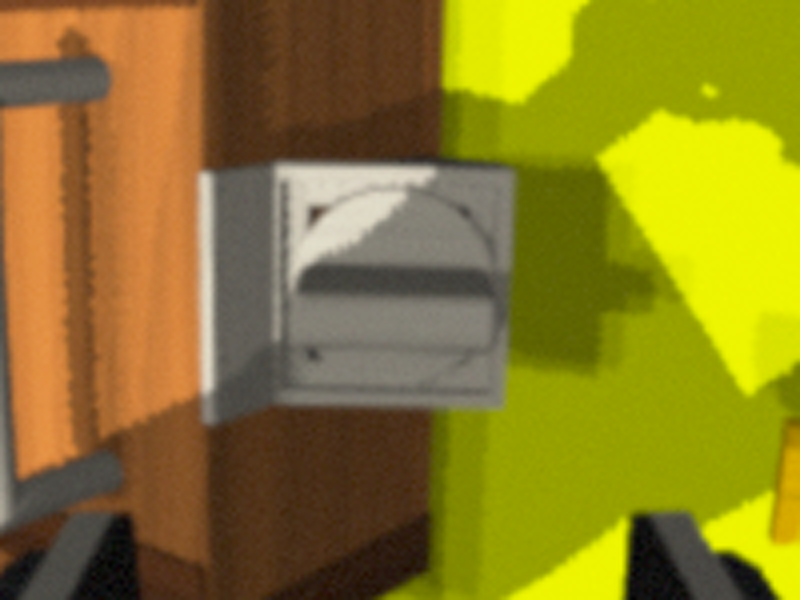

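The close view shows the steel pin centred at about (324,190) in the wrist picture. Its grip plate runs left-right, along the slope, so pin angle ≈ 0, which matches the model. The pinch line has to run along the chest's y, so I'll work out the turn.

```bash
cat >> h.py <<'E'
def toolR(ang): # tool rot for gripping pin at pin angle ang (deg): z=-axis, y=-pin y, x=pin x
    return pinT(ang)[:3,:3]@np.diag([1,-1,-1])
def plan(pos,Rt,tag=''):
    s=sense(); Rc=R.from_euler('xyz',s['tcp_rot'],degrees=True); rv=(R.from_matrix(Rt)*Rc.inv()).as_rotvec()
    print(tag,'shift/30',((np.array(pos)-s['tool_pos'])/30).round(3),'rv',rv.round(3),np.degrees(np.linalg.norm(rv)).round(1),'t',s['time'],'tcp',s['tool_pos'].round(1),'j',s['joint_pos'].round(1),'F',s['ft_force'].round(1),'gap',round(s['finger_gap'],1))
E
python3 - <<'E'
from h import *
d=dict(np.load('w1.npz'))
for a in (-3,0,3): print(a,((fproj(d,ap(pinT(a),[[-25,0,44],[25,0,44],[-25,-7,44],[25,-7,44],[-25,7,44],[25,7,44]]))-[225,117])*4).round(0).tolist())
P=pinT(0)
print('axis',P[:3,2],'pin x',P[:3,0],'pin y',P[:3,1])
plan(ap(P,[0,0,110])[0],toolR(0),'pre'); plan(ap(P,[0,0,9])[0],toolR(0),'grasp')
E
```

```text
-3 [[508.0, 329.0], [293.0, 314.0], [511.0, 300.0], [295.0, 285.0], [505.0, 358.0], [292.0, 343.0]]
0 [[508.0, 324.0], [293.0, 320.0], [509.0, 295.0], [293.0, 290.0], [507.0, 353.0], [293.0, 349.0]]
3 [[508.0, 318.0], [293.0, 325.0], [508.0, 289.0], [292.0, 296.0], [509.0, 348.0], [295.0, 354.0]]
axis [ 0.24165333 -0.52018612  0.81915204] pin x [-0.34511672  0.74290277  0.57357644] pin y [-0.90691682 -0.42130972  0.        ]
pre shift/30 [-0.564  1.307 -2.265] rv [ 0.375 -0.806  1.275] 89.0 t 3.3 tcp [ 669.7 -154.2  233.1] j [-27.9  47.9  39.2  23.5 119.7  43.1] F [ 0.2 -0.1  1.5] gap 59.7
grasp shift/30 [-1.378  3.058 -5.023] rv [ 0.375 -0.806  1.275] 89.0 t 3.3 tcp [ 669.7 -154.2  233.1] j [-27.9  47.9  39.2  23.5 119.7  43.1] F [ 0.2 -0.1  1.5] gap 59.7
```

Call:
send_rows --steps '[[[-0.06,0.14,-0.25],[0.042,-0.09,0.142]],[[-0.13,0.28,-0.5],[0.083,-0.179,0.283]],[[-0.19,0.42,-0.75],[0.125,-0.269,0.425]],[[-0.25,0.56,-1],[0.167,-0.358,0.567]],[[-0.32,0.7,-1.25],[0.208,-0.448,0.708]],[[-0.38,0.84,-1.5],[0.25,-0.537,0.85]],[[-0.44,1,-1.75],[0.292,-0.627,0.992]],[[-0.5,1.15,-2],[0.333,-0.716,1.133]],[[-0.56,1.3,-2.26],[0.375,-0.806,1.275]],[[-0.56,1.3,-2.26],[0.375,-0.806,1.275]]]' --fingers 0.45

```text
time: 4.55
tool_pos: [652.6, -114.9, 164.8]
tcp_rot: [-179.9, -34.9, 114.8]
ft_force: [1.7, 0.7, 0.3]
finger_gap: 46.8
grip_force: 0.0
```

```bash
python3 - <<'E'
from h import *
d=snapshot('wrist'); np.savez('w2.npz',**d); save('w2.png',d['img'])
P=pinT(0); plan(ap(P,[0,0,9])[0],toolR(0),'grasp')
print(fproj(d,ap(P,[[-25,-7,44],[25,-7,44],[25,7,44],[-25,7,44]])).round(0).tolist())
E
```

```text
grasp shift/30 [-0.817  1.751 -2.756] rv [ 0.004 -0.001  0.003] 0.3 t 4.6 tcp [ 652.9 -115.   165. ] j [-26.   43.8  52.3  22.6 110.7 -47.7] F [-0.9  0.   1. ] gap 46.5
[[331.0, 253.0], [332.0, 185.0], [311.0, 185.0], [312.0, 253.0]]
```

View pics/w2.png

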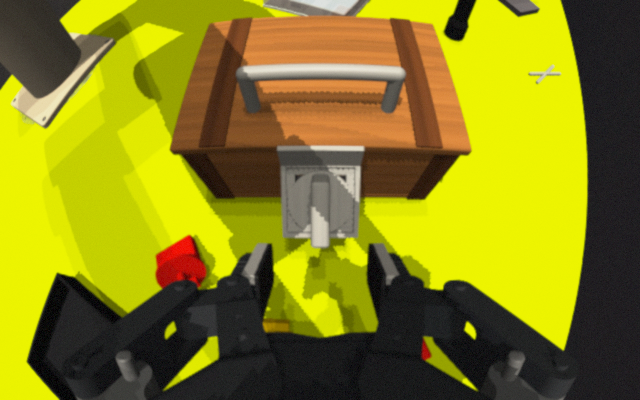

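The grip shows at (320,213), centred between the fingers at (256) and (378). Going in and closing.

Call:
send_rows --steps '[[[-0.16,0.35,-0.55],[0,0,0]],[[-0.32,0.7,-1.1],[0,0,0]],[[-0.48,1.05,-1.65],[0,0,0]],[[-0.64,1.4,-2.2],[0,0,0]],[[-0.75,1.62,-2.55],[0,0,0]],[[-0.81,1.74,-2.75],[0,0,0]],[[-0.81,1.74,-2.75],[0,0,0]],[[-0.81,1.74,-2.75],[0,0,0]]]'

```text
time: 5.6
tool_pos: [629.4, -62.1, 81.7]
tcp_rot: [-179.9, -34.9, 114.9]
ft_force: [0.3, -0.0, 0.5]
finger_gap: 47.0
grip_force: 0.0
```

Call:
send_rows --steps '[[[0,0,0],[0,0,0]],[[0,0,0],[0,0,0]],[[0,0,0],[0,0,0]],[[0,0,0],[0,0,0]],[[0,0,0],[0,0,0]]]' --fingers 1 --squeeze 70

```text
time: 6.22
tool_pos: [629.2, -61.9, 81.4]
tcp_rot: [-179.9, -34.9, 115.0]
ft_force: [-0.2, -3.5, 3.9]
finger_gap: 13.1
grip_force: 68.8
```

```bash
python3 - <<'E'
from h import *
P=pinT(0); plan(ap(P,[0,0,9])[0],toolR(0),'grasp'); s=sense(); print(s['grip_force'],s['wrist_torque'])
a=P[:3,2]; 
for k in (10,20,30): print(k,(-a*np.radians(k)).round(4))
print('5mm',(a*5/30).round(4))
E
```

```text
grasp shift/30 [-0.028 -0.018  0.032] rv [ 0.002  0.    -0.001] 0.2 t 6.225 tcp [629.2 -61.9  81.4] j [-23.1  41.5  64.8  22.8 100.4 -49.3] F [-0.2 -3.5  3.9] gap 13.1
68.80014896392822 [-0.30863999 -0.12532547  0.00860368]
10 [-0.0422  0.0908 -0.143 ]
20 [-0.0844  0.1816 -0.2859]
30 [-0.1265  0.2724 -0.4289]
5mm [ 0.0403 -0.0867  0.1365]
```

Gripped (gap 13.1 mm, 69 N). I'll turn 30° clockwise, then pull 5 mm as a test.

Call:
send_rows --steps '[[[0,0,0],[-0.032,0.068,-0.107]],[[0,0,0],[-0.064,0.136,-0.214]],[[0,0,0],[-0.095,0.204,-0.322]],[[0,0,0],[-0.1265,0.2724,-0.429]],[[0,0,0],[-0.1265,0.2724,-0.429]],[[0,0,0],[-0.1265,0.2724,-0.429]]]'

```text
time: 6.98
tool_pos: [628.7, -61.8, 81.6]
tcp_rot: [-160.6, -29.7, 79.8]
ft_force: [-2.1, -3.0, 5.7]
finger_gap: 13.5
grip_force: 69.0
```

Call:
send_rows --steps '[[[0.02,-0.043,0.068],[0,0,0]],[[0.04,-0.087,0.137],[0,0,0]],[[0.04,-0.087,0.137],[0,0,0]],[[0.04,-0.087,0.137],[0,0,0]]]'

```text
time: 7.48
tool_pos: [629.8, -64.1, 84.8]
tcp_rot: [-160.6, -29.7, 79.8]
ft_force: [-2.6, 0.6, -1.6]
finger_gap: 13.0
grip_force: 68.1
```

```bash
cat >> h.py <<'E'
def feel():
    s=sense(); a=pinT(0)[:3,2]; r=(s['tool_pos']-pinT(0)[:3,3])
    print('t',s['time'],'along',round(r@a,2),'off',(r-(r@a)*a).round(1),'Fax',round(s['ft_force']@a,1),'F',s['ft_force'].round(1),'tq_ax',round(s['wrist_torque']@a,2),'j',s['joint_pos'].round(1),'gap',round(s['finger_gap'],1))
E
python3 -c "
from h import *
feel()"
```

```text
t 7.475 along 12.2 off [ 0.6  0.  -0.2] Fax -2.3 F [-2.6  0.6 -1.6] tq_ax -0.05 j [-23.3  41.6  64.2  22.8 100.9 -19.3] gap 13.0
```

It moved about 4 mm with almost no force, so I'll pull 5 mm further to be sure.

Call:
send_rows --steps '[[[0.02,-0.043,0.068],[0,0,0]],[[0.04,-0.087,0.137],[0,0,0]],[[0.04,-0.087,0.137],[0,0,0]]]'

```text
time: 7.85
tool_pos: [631.2, -67.0, 89.5]
tcp_rot: [-160.6, -29.7, 79.8]
ft_force: [-3.3, 0.1, 0.0]
finger_gap: 13.2
grip_force: 68.3
```

```bash
python3 -c "
from h import *
feel()"
```

```text
t 7.85 along 17.83 off [ 0.7  0.1 -0.1] Fax -0.8 F [-3.3  0.1  0. ] tq_ax -0.04 j [-23.4  41.7  63.7  22.8 101.5 -19.2] gap 13.2
```

It comes freely. Drawing it out another 70 mm and checking that it is in the fingers.

Call:
send_rows --steps '[[[0.08,-0.174,0.273],[0,0,0]],[[0.16,-0.348,0.546],[0,0,0]],[[0.24,-0.52,0.82],[0,0,0]],[[0.36,-0.78,1.23],[0,0,0]],[[0.48,-1.04,1.64],[0,0,0]],[[0.56,-1.21,1.91],[0,0,0]],[[0.56,-1.21,1.91],[0,0,0]],[[0.56,-1.21,1.91],[0,0,0]]]'

```text
time: 8.85
tool_pos: [647.8, -102.9, 146.0]
tcp_rot: [-160.6, -29.7, 79.8]
ft_force: [0.6, 0.7, -2.3]
finger_gap: 12.9
grip_force: 68.5
```

```bash
python3 - <<'E'
from h import *
feel()
w=snapshot('wrist')
s=snapshot('side'); np.savez('side2.npz',**s); c=snapshot('scene'); np.savez('scene2.npz',**c)
T={}
for n,d in (('side',s),('scene',c)):
    t=finder.trace('tray',n); print(n,[round(q['confidence'],2) for q in t]); T[n]=t[0]['mask']
# fit tray pose by silhouette IoU
def hull(d,v):
    P=[[x,y,z] for x in(-80,80) for y in(-70,70) for z in(0,35)]
    m=np.zeros((400,640),np.uint8); cv2.fillConvexPoly(m,cv2.convexHull(proj(d,ap(chestT(*v),P)).astype(np.float32)).round().astype(int),1); return m>0
D={'side':s,'scene':c}
f=lambda v:-sum((T[n]&hull(D[n],[v[0]*100,v[1]*100,v[2]])).sum()/(T[n]|hull(D[n],[v[0]*100,v[1]*100,v[2]])).sum() for n in D)
from scipy.optimize import minimize
for a in np.radians([0,45,90,135]):
    x0=[4.55,-3.15,a]; r=minimize(f,x0,method='Nelder-Mead',options=dict(initial_simplex=[x0,[4.7,-3.15,a],[4.55,-3.0,a],[4.55,-3.15,a+.4]])); print(r.x.round(3),np.degrees(r.x[2]).round(1),r.fun.round(3))
save('c3.png',np.hstack([cv2.resize(w['img'][100:400,120:520],(400,300)),cv2.resize(s['img'][60:285,240:540],(400,300))]))
E
```

```text
t 8.85 along 86.85 off [ 0.7  0.1 -0.2] Fax -2.2 F [ 0.6  0.7 -2.3] tq_ax -0.01 j [-25.3  43.3  55.2  22.6 108.6 -18.2] gap 12.9
side [0.75]
scene [0.92, 0.45]
[ 4.457 -3.263  0.049] 2.8 -1.742
[ 4.4   -3.322  1.506] 86.3 -1.619
[ 4.386 -3.255  1.578] 90.4 -1.615
[ 4.437 -3.278  3.132] 179.5 -1.749
```

View pics/c3.png

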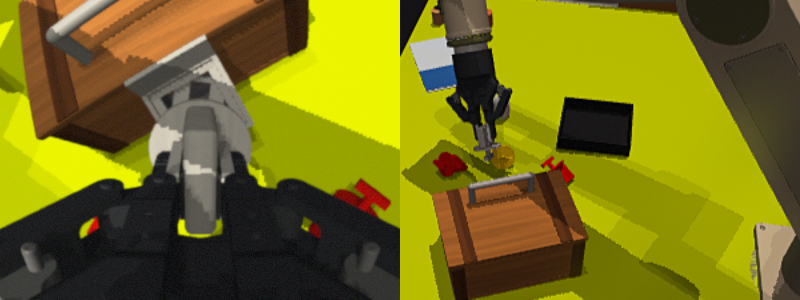

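The pin is in the fingers and the hasp is empty. The tray is fitted at (445,-327), aligned with the world axes, so I'll carry the pin there upright.

```bash
python3 - <<'E'
from h import *
s=sense(); Rc=R.from_euler('xyz',s['tcp_rot'],degrees=True).as_matrix()
z=Rc[:,2]; ax=np.cross(z,[0,0,-1]); rv=ax/np.linalg.norm(ax)*np.arccos(-z[2]); print('rv',rv.round(4))
Rn=R.from_rotvec(rv).as_matrix()@Rc; print(R.from_matrix(Rn).as_euler('xyz',degrees=True).round(1))
plan([445,-327,80],Rn)
E
```

```text
rv [-0.5532 -0.2606 -0.    ]
[-180.    0.   85.]
 shift/30 [-6.76  -7.474 -2.203] rv [-0.553 -0.261  0.   ] 35.0 t 9.1 tcp [ 647.8 -102.8  146.1] j [-25.3  43.2  55.2  22.6 108.6 -18.2] F [-0.5 -0.3 -0.8] gap 13.1
```

Call:
send_rows --steps '[[[0,-0.3,1],[-0.05,-0.02,0]],[[-0.6,-1,1.7],[-0.11,-0.05,0]],[[-1.5,-2,1.7],[-0.18,-0.085,0]],[[-2.4,-3,1.7],[-0.25,-0.12,0]],[[-3.4,-4,1.7],[-0.32,-0.15,0]],[[-4.4,-5,1.5],[-0.39,-0.18,0]],[[-5.4,-6,1],[-0.46,-0.22,0]],[[-6.2,-6.9,0],[-0.52,-0.245,0]],[[-6.76,-7.47,-1.2],[-0.553,-0.261,0]],[[-6.76,-7.47,-2.2],[-0.553,-0.261,0]]]'

```text
time: 10.35
tool_pos: [443.5, -327.4, 79.4]
tcp_rot: [180.0, 0.0, 84.9]
ft_force: [1.3, -0.2, -1.5]
finger_gap: 13.5
grip_force: 68.6
```

Call:
send_rows --steps '[[[0,0,-0.3],[0,0,0]],[[0,0,-0.6],[0,0,0]],[[0,0,-0.9],[0,0,0]],[[0,0,-1.1],[0,0,0]],[[0,0,-1.2],[0,0,0]],[[0,0,-1.2],[0,0,0]],[[0,0,-1.2],[0,0,0]]]'

```text
time: 11.22
tool_pos: [445.5, -327.4, 44.9]
tcp_rot: [179.9, 0.0, 85.0]
ft_force: [0.5, 0.4, -0.5]
finger_gap: 13.4
grip_force: 68.6
```

```bash
python3 - <<'E'
from h import *
plan([445,-327,35.5],np.eye(3)); d=snapshot('side'); w=snapshot('wrist'); save('c4.png',np.hstack([cv2.resize(w['img'][100:400,120:520],(400,300)),cv2.resize(d['img'][100:220,330:490],(400,300))]))
E
```

```text
shift/30 [-0.016  0.013 -0.312] rv [-2.315e+00 -2.122e+00 -1.000e-03] 179.9 t 11.225 tcp [ 445.5 -327.4   44.9] j [-41.7  10.  102.9   0.   67.  -36.7] F [ 0.5  0.4 -0.5] gap 13.4
```

View pics/c4.png

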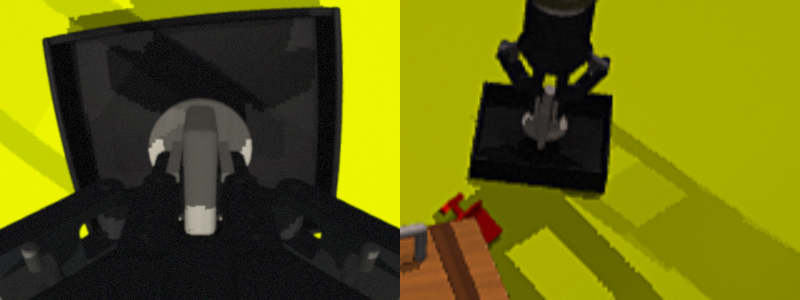

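The pin hangs centred over the tray in both views. Lowering it onto the floor.

Call:
send_rows --steps '[[[0,0,-0.08],[0,0,0]],[[0,0,-0.16],[0,0,0]],[[0,0,-0.24],[0,0,0]],[[0,0,-0.3],[0,0,0]],[[0,0,-0.3],[0,0,0]],[[0,0,-0.3],[0,0,0]]]'

```text
time: 12.08
tool_pos: [445.4, -327.3, 37.2]
tcp_rot: [179.9, 0.0, 85.0]
ft_force: [-7.2, 5.3, 15.3]
finger_gap: 13.1
grip_force: 71.3
```

Call:
send_rows --steps '[[[0,0,0.04],[0,0,0]],[[0,0,0.04],[0,0,0]]]' --squeeze 20

```text
time: 12.32
tool_pos: [445.5, -327.4, 37.2]
tcp_rot: [179.9, 0.0, 85.0]
ft_force: [-2.0, 2.1, 6.1]
finger_gap: 13.1
grip_force: 69.7
```

Call:
send_rows --steps '[[[0,0,0],[0,0,0]],[[0,0,0],[0,0,0]],[[0,0,0],[0,0,0]],[[0,0,0],[0,0,0]]]' --fingers 0.5

```text
time: 12.82
tool_pos: [445.2, -327.2, 36.6]
tcp_rot: [179.9, -0.0, 85.0]
ft_force: [-0.6, 0.9, 0.3]
finger_gap: 42.5
grip_force: 0.0
```

Call:
send_rows --steps '[[[0,0,0.3],[0,0,0]],[[0,0,0.8],[0,0,0]],[[0,0,1.5],[0,0,0]],[[0,0,2.5],[0,0,0]],[[0,0,4],[0,0,0]],[[0,0,5],[0,0,0]],[[0,0,5],[0,0,0]]]'

```text
time: 13.7
tool_pos: [447.1, -328.8, 191.8]
tcp_rot: [179.6, 0.3, 85.0]
ft_force: [0.6, -1.0, 0.3]
finger_gap: 42.7
grip_force: 0.0
```

```bash
python3 - <<'E'
from h import *
w=snapshot('wrist'); save('c5.png',w['img'][:, 100:540])
Pb=chestT(*V)
def tgt(th,tilt): # lid angle, tool tilt: bar pos
    r=R.from_euler('y',th,degrees=True).as_matrix()  # lid front (-x) rising: rot about +y
    return ap(Pb,np.array([80,0,110])+r@[-128,0,50])[0]
for th in (0,20,40,60,70): print(th,tgt(th,0).round(1))
plan(tgt(0,0),np.eye(3))
E
```

```text
0 [5.992e+02 3.000e-01 1.600e+02]
20 [588.8  22.8 200.8]
40 [573.1  56.6 230.6]
60 [554.   97.6 245.9]
70 [543.9 119.3 247.4]
 shift/30 [ 5.101 10.943 -0.978] rv [-2.312e+00 -2.119e+00 -2.000e-03] 179.7 t 13.75 tcp [ 446.2 -328.   189.3] j [-41.7   1.4  96.1   0.   82.2 -36.7] F [-0.7  0.1 -0. ] gap 42.3
```

View pics/c5.png

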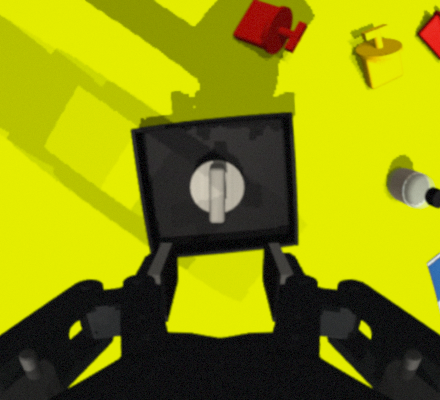

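The pin stands free in the middle of the tray (215,190). Moving above the lid bar with the pinch line across it.

Call:
send_rows --steps '[[[0.3,0.6,0.6],[0,0,-0.105]],[[0.8,1.7,1.3],[0,0,-0.21]],[[1.4,3,1.4],[0,0,-0.315]],[[2,4.3,1.4],[0,0,-0.42]],[[2.6,5.6,1.4],[0,0,-0.525]],[[3.2,6.9,1.4],[0,0,-0.63]],[[3.8,8.2,1.4],[0,0,-0.735]],[[4.4,9.5,1.4],[0,0,-0.84]],[[5.1,10.93,1.4],[0,0,-0.945]],[[5.1,10.93,1.4],[0,0,-1.047]]]' --squeeze 40

```text
time: 15.0
tool_pos: [598.3, 4.0, 227.0]
tcp_rot: [-180.0, 0.1, 25.0]
ft_force: [-0.2, 0.1, 0.1]
finger_gap: 43.0
grip_force: 0.0
```

```bash
python3 - <<'E'
from h import *
w=snapshot('wrist'); save('c6.png',w['img'])
Rt=R.from_euler('xyz',[180,0,24.9],degrees=True).as_matrix()
plan([599.2,0.3,143],Rt)
print(fproj(w,ap(chestT(*V),[[-48,-55,160],[-48,0,160],[-48,55,160]])).round(0).tolist())
E
```

```text
shift/30 [ 0.047 -0.076 -2.797] rv [ 0.001 -0.002  0.003] 0.2 t 15.05 tcp [597.8   2.6 226.9] j [-4.6  7.4 85.8 -0.1 86.9 60.7] F [-0.8 -0.8  0.6] gap 42.8
[[327.0, 140.0], [326.0, 219.0], [326.0, 287.0]]
```

View pics/c6.png

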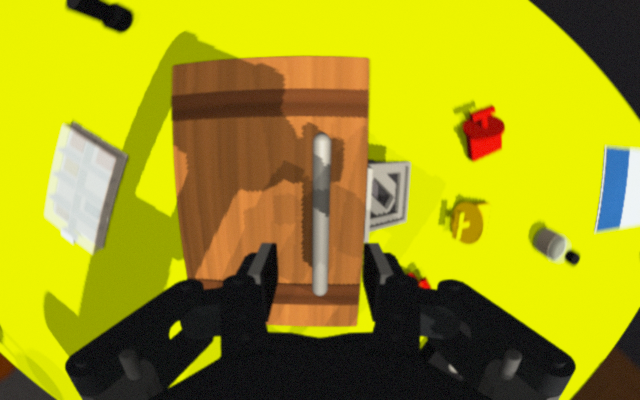

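The bar at column 320 is midway between the fingers (262, 378). Descending and gripping.

Call:
send_rows --steps '[[[0,0,-0.6],[0,0,0]],[[0,0,-1.2],[0,0,0]],[[0,0,-1.8],[0,0,0]],[[0,0,-2.4],[0,0,0]],[[0,0,-2.8],[0,0,0]],[[0,0,-2.8],[0,0,0]],[[0,0,-2.8],[0,0,0]]]'

```text
time: 15.92
tool_pos: [598.8, 0.7, 145.5]
tcp_rot: [179.9, -0.1, 25.0]
ft_force: [-0.4, -0.7, 1.1]
finger_gap: 42.8
grip_force: 0.0
```

Call:
send_rows --steps '[[[0,0,0],[0,0,0]],[[0,0,0],[0,0,0]],[[0,0,0],[0,0,0]],[[0,0,0],[0,0,0]]]' --fingers 1

```text
time: 16.42
tool_pos: [597.6, 3.5, 145.8]
tcp_rot: [-179.8, -0.0, 25.1]
ft_force: [-7.8, 10.8, 7.1]
finger_gap: 10.7
grip_force: 39.3
```

```bash
python3 - <<'E'
from h import *
plan([599.2,0.3,143],R.from_euler('xyz',[180,0,24.9],degrees=True).as_matrix())
C=chestT(*V)[:3,:3]; e=C[:,0]; y=C[:,1]
# TCP path rel. to start: bar moves + tilt (grasp point fixed on bar, TCP 19 mm ahead along tool z)
g0=np.array([-128,0,50])
for th in range(0,85,5):
    t=min(th*0.5,38); r=R.from_euler('y',th,degrees=True).as_matrix(); rt=R.from_euler('y',t,degrees=True).as_matrix()
    dp=C@((r@g0-g0)+19*(rt@[0,0,-1.]-[0,0,-1.])); print(th,(dp/30).round(2).tolist(),(y*np.radians(t)).round(3).tolist())
E
```

```text
shift/30 [ 0.053 -0.106 -0.094] rv [-0.003 -0.001 -0.003] 0.3 t 16.425 tcp [597.6   3.5 145.8] j [-4.7 10.2 91.3  0.2 78.6 60.2] F [-7.8 10.8  7.1] gap 10.7
0 [0.0, 0.0, 0.0] [-0.0, -0.0, -0.0]
5 [-0.06, 0.12, 0.37] [-0.04, -0.018, -0.0]
10 [-0.13, 0.27, 0.72] [-0.079, -0.037, -0.0]
15 [-0.21, 0.45, 1.05] [-0.119, -0.055, -0.0]
20 [-0.3, 0.65, 1.37] [-0.158, -0.074, -0.0]
25 [-0.41, 0.88, 1.66] [-0.198, -0.092, -0.0]
30 [-0.52, 1.13, 1.93] [-0.237, -0.11, -0.0]
35 [-0.65, 1.39, 2.18] [-0.277, -0.129, -0.0]
40 [-0.78, 1.68, 2.39] [-0.317, -0.147, -0.0]
45 [-0.92, 1.98, 2.58] [-0.356, -0.165, -0.0]
50 [-1.07, 2.3, 2.73] [-0.396, -0.184, -0.0]
55 [-1.22, 2.62, 2.86] [-0.435, -0.202, -0.0]
60 [-1.37, 2.96, 2.95] [-0.475, -0.221, -0.0]
65 [-1.53, 3.3, 3.0] [-0.514, -0.239, -0.0]
70 [-1.69, 3.64, 3.03] [-0.554, -0.257, -0.0]
75 [-1.85, 3.98, 3.02] [-0.594, -0.276, -0.0]
80 [-2.01, 4.33, 2.96] [-0.601, -0.279, -0.0]
```

Call:
send_rows --steps '[[[-0.08,0.18,0.37],[-0.04,-0.018,0]],[[-0.18,0.35,0.72],[-0.079,-0.037,0]],[[-0.26,0.54,1.05],[-0.119,-0.055,0]],[[-0.35,0.75,1.37],[-0.158,-0.074,0]],[[-0.46,0.98,1.66],[-0.198,-0.092,0]],[[-0.57,1.23,1.93],[-0.237,-0.11,0]],[[-0.7,1.49,2.18],[-0.277,-0.129,0]],[[-0.83,1.78,2.39],[-0.317,-0.147,0]]]' --squeeze 60

```text
time: 17.42
tool_pos: [574.5, 53.5, 217.2]
tcp_rot: [159.7, -0.1, 25.0]
ft_force: [7.2, -4.5, -3.5]
finger_gap: 9.7
grip_force: 58.9
```

```bash
python3 -c "
from h import *
plan([599,0,143],np.eye(3)); s=sense(); print(s['qd'].round(1))"
```

```text
shift/30 [ 0.816 -1.783 -2.474] rv [-2.728 -0.605 -0.11 ] 160.2 t 17.425 tcp [574.5  53.5 217.2] j [ 12.5   0.4  96.5 -20.2  79.1  80.7] F [ 7.2 -4.5 -3.5] gap 9.7
[ 20.3  -4.3   3.5 -21.8   3.9  22.8]
```

The lid follows with low forces. On to about 76°.

Call:
send_rows --steps '[[[-0.14,0.3,0.19],[-0.039,-0.018,0]],[[-0.29,0.62,0.34],[-0.079,-0.037,0]],[[-0.44,0.94,0.47],[-0.118,-0.055,0]],[[-0.59,1.28,0.56],[-0.158,-0.074,0]],[[-0.75,1.62,0.61],[-0.197,-0.092,0]],[[-0.91,1.96,0.64],[-0.237,-0.11,0]],[[-1.07,2.3,0.63],[-0.277,-0.129,0]],[[-1.07,2.3,0.63],[-0.277,-0.129,0]],[[-1.07,2.3,0.63],[-0.277,-0.129,0]]]'

```text
time: 18.55
tool_pos: [542.4, 123.7, 238.4]
tcp_rot: [142.3, -0.2, 25.0]
ft_force: [-3.5, 1.0, 10.5]
finger_gap: 9.7
grip_force: 59.4
```

```bash
python3 - <<'E'
from h import *
s=sense(); Rc=R.from_euler('xyz',s['tcp_rot'],degrees=True).as_matrix()
g=s['tool_pos']-19*Rc[:,2]; T=np.linalg.inv(chestT(*V)); b=ap(T,g)[0]; r=b-[80,0,110]
print(b.round(1),'lid deg',np.degrees(np.arctan2(50,-128)-np.arctan2(r[2],r[0])), 'tool z',Rc[:,2].round(3),s['ft_force'].round(1),s['joint_pos'].round(1),s['finger_gap'],s['time'])
E
```

```text
[ 99.5  -0.4 253.5] lid deg 76.39340264373563 tool z [ 0.261 -0.553 -0.791] [-3.5  1.  10.5] [ 30.7   2.7  97.6 -37.6  85.2 100.9] 9.686611588625821 18.55
```

Lid at about 76°. Opening and backing out along the tool axis.

Call:
send_rows --steps '[[[0,0,0],[0,0,0]],[[0,0,0],[0,0,0]],[[0,0,0],[0,0,0]],[[0,0,0],[0,0,0]]]' --fingers 0.65

```text
time: 19.05
tool_pos: [541.2, 123.0, 235.1]
tcp_rot: [142.4, 0.1, 25.0]
ft_force: [0.1, -0.7, -0.8]
finger_gap: 29.9
grip_force: 0.0
```

Call:
send_rows --steps '[[[-0.09,0.18,0.26],[0,0,0]],[[-0.26,0.55,0.79],[0,0,0]],[[-0.43,0.92,1.32],[0,0,0]],[[-0.7,1.47,2.1],[0,0,0]],[[-0.95,2.03,2.9],[0,0,0]],[[-1.04,2.2,3.9],[0,0,0]],[[-1.04,2.2,3.9],[0,0,0]],[[-1.04,2.2,3.9],[0,0,0]]]'

```text
time: 20.05
tool_pos: [509.9, 189.6, 352.3]
tcp_rot: [142.4, 0.0, 25.0]
ft_force: [0.1, -0.0, 0.2]
finger_gap: 29.7
grip_force: 0.0
```

```bash
python3 - <<'E'
from h import *
s=sense(); print(s['time'],s['tool_pos'].round(0),s['ft_force'].round(1),s['grip_force'],s['finger_gap'])
a=snapshot('scene')['img']; b=snapshot('side')['img']
save('end.png',np.hstack([cv2.resize(a[90:330,190:510],(400,300)),cv2.resize(b[110:350,200:520],(400,300))]))
E
```

```text
20.05 [510. 190. 352.] [ 0.1 -0.   0.2] 0.0 29.678607257478795
```

View pics/end.png

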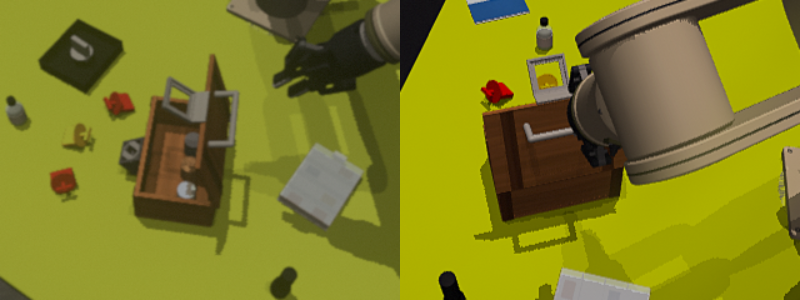

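The lid stands wide open at (215,120), the pin is in the tray at (80,47), the bystanders are in place, and the gripper is clear. Handing in.

```bash
python3 -c "
from h import *
print(order.hand_in())"
```

```text
the job is handed in; nothing more can be done
None
```

I handed the job in at about 20 s of the 61 s limit, but the hand-in returned no verdict: the pin came free after a clockwise turn of about 30°, it stands upright in the middle of the tray, the lid stands open by itself at about 76°, and the robot touches nothing.

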